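# Scrap the dead power module from the rail station

## Task

The tall module in the row on the rail is dead. Draw it straight up out from between its clipped-in neighbours, without tilting, twisting or dragging it sideways while the side ribs are still engaged and without pulling the neighbours up, and put it in the tipping skip on the scale with the scrap already lying there. Then push the skip's bar over past the catch so that all of the scrap is dumped into the black tote, and ease the empty skip gently back upright until it is home behind its catch, leaving everything else on the bench where it is.

Things in the scene. Friction and masses are not known exactly. Their poses are not given: they have to be found in the camera images.
- rack: Fixed plywood board, 135 (x) by 300 (y) by 16 mm, with a steel rail along y. On the rail a row of grey modules: a fixed 72 mm wide head unit at the +y end, four places at y = +36, 0, -36, -72 mm, a fixed end unit at the -y end. Origin: centre of its underside, on the bench. To the robot's left or right, turned by up to 15 degrees.
- tall_module: Module to scrap, loose in any of the four places, about 0.2 kg; 36 mm wide (y), 90 mm across the row (x), shoulders 40 mm high. Two T ribs on its +y flank and two T slots in its -y flank, in the shoulders, up to 38 mm high, lock it to both neighbours with 1 mm of play: it comes out only by rising 40 mm straight. Origin: centre of its underside, seated 16.5 mm above the bench, axes as the rack's.
- tall_nose (a point): Centre of the top of that module's nose, 88 mm above its underside, with dark cooling slots: it stands 22 mm higher than all other noses in the row, which tells it apart. The nose is flat-sided, 45 mm across the row (x) and 33 mm along it (y), from the shoulders (40 mm) up; take it across the row.
- module_a: A neighbour in the row: plain grey, 36 by 90 mm, shoulders 40 mm, nose 66 mm high with a paper label on top. Clipped to the rail (about 8 N pulls it up). In one of the other three places. Origin: centre of its underside.
- module_b: As module_a.
- module_c: As module_a.
- scale: Grey bench scale, 190 by 290 mm, 60 mm high, with two steel cheeks carrying the tipping skip; fixed, on the other side from the rack. Origin: on the bench straight below the hinge; x points in the dumping direction (away from the robot, turned by up to 9 degrees), y along the hinge, z up.
- skip_hinge (a point): Middle of the skip's hinge line, 215 mm above the bench, along the scale's y. A sprung catch holds the skip: going over it resists from 0.02 to 0.23 rad (about 4 N at the bar) and helps from there to 0.45; coming back it resists from 0.45 to 0.23 rad, then snaps the skip home.
- skip (a joint): Angle of the steel skip, rad: 0 upright (home), grows as its top goes over towards the scale's +x, 1.62 fully tipped (stop). Beyond about 0.6 it goes over by its own weight, damped to about 1.2 rad/s, and stays tipped until brought back (about 3 N at the bar).
- skip_bar (a point): Middle of the skip's round tipping bar, 12 mm thick, 130 mm long along the scale's y, on a post at each end. Moves with the skip: upright it is 87 mm behind (scale -x) and 100 mm above the hinge; it swings over on a 133 mm radius to 104 mm beyond and 82 mm above the hinge. The rear wall's edge stays 48 mm from it (below it when upright).
- skip_floor (a point): Middle of the skip's flat floor, 12 mm above and 32.5 mm behind the hinge when upright; moves with the skip (axes as the scale's when upright). Floor 105 (x) by 200 mm (y) inside; rear and side walls 40 mm high; in front a 90 mm chute rises at 38 degrees to the lip.
- scrap_strip: Black terminal strip, 18 by 52 by 15 mm, loose in the skip on the +y half of its floor, to the rear. Origin: centre of its underside.
- scrap_clamp: Grey rail clamp, 34 by 44 mm base, 22 mm high, loose in the skip on the +y half of its floor, to the front. The -y half of the floor is free. Origin: centre of its underside.
- tote: Black open plastic tote, 400 (x) by 300 (y) by 100 mm high, fixed on the bench straight in front of (scale +x) and partly below the skip's lip. Origin: middle of the foot of its near end wall; x runs along it, away from the skip.
- tote_in (a point): Point on the tote's inner floor, 100 mm from its near end and midway between its sides, 5 mm above the bench; axes as the tote's. Inside the tote measures 392 by 292 mm.
- carton: Bystander: brown carton 140 by 100 by 70 mm beyond the rack.
- lying_module: Bystander: a short grey module lying on its side beyond the rack.
- screwdriver: Bystander: screwdriver lying at the robot's right.
- wrench: Bystander: 130 mm wrench lying at the robot's left.
- tape_roll: Bystander: 90 mm roll of tape lying between the robot and the rack.
- scanner: Bystander: black and grey hand scanner, 150 mm long and 47 mm high, lying between the robot and the rack.
Things that resemble listed ones, but are neither listed nor needed, are in the scene too. What is shaped like the scrap_clamp but pink, purple or yellow is not meant.

How it is judged (in metres and radians):
On the way, in this order (a step that is already met when the one before it is completed fails the run):
1. the tall module has been drawn up clear of the row (underside more than 60 mm above the bench), upright and still over the rail (height (world z) of tall_module above 0.06 m and angle between tall_module's own z axis and vertical below 0.25 rad and x of tall_module in the frame of rack between -0.015 and 0.015 m).
2. the tall module lies or stands in the upright skip, let go and at rest (x of tall_module in the frame of skip_floor between -0.055 and 0.09 m and y of tall_module in the frame of skip_floor between -0.1 and 0.1 m and z of tall_module in the frame of skip_floor between -0.01 and 0.09 m and contact force between the fingers and tall_module below 0.2 N and linear speed of tall_module below 0.03 m/s and value of joint skip below 0.06 rad), for 0.2 s.
3. the skip has been tipped over (joint beyond 1.3 rad) (value of joint skip above 1.3 rad).
At the end, for the whole second after the job is handed in: The tall module, the terminal strip and the rail clamp all lie at rest inside the tote (within its walls, not higher than 120 mm above its floor), and the skip is upright behind its catch (joint below 0.05 rad) and still (x of tall_module in the frame of tote_in between -0.09 and 0.29 m and y of tall_module in the frame of tote_in between -0.14 and 0.14 m and z of each of tall_module, scrap_strip, scrap_clamp in the frame of tote_in below 0.12 m and linear speed of each of tall_module, scrap_strip, scrap_clamp below 0.03 m/s and x of scrap_strip in the frame of tote_in between -0.09 and 0.29 m and y of scrap_strip in the frame of tote_in between -0.14 and 0.14 m and x of scrap_clamp in the frame of tote_in between -0.09 and 0.29 m and y of scrap_clamp in the frame of tote_in between -0.14 and 0.14 m and value of joint skip below 0.05 rad and velocity of joint skip between -0.05 and 0.05 rad/s); the robot touches nothing.
It fails at once if the tall module is tilted (over 0.15 rad), twisted (over 0.12 rad) or dragged across the row (over 6 mm) while its ribs are still between its neighbours (height (world z) of tall_module between 0.021 and 0.05 m and x of tall_module in the frame of rack between -0.06 and 0.06 m and y of tall_module in the frame of rack between -0.13 and 0.1 m and (angle between tall_module's own z axis and vertical above 0.15 rad or angle between the x axis of tall_module and the x axis of rack, either way round above 0.12 rad or x of tall_module in the frame of rack above 0.006 m or x of tall_module in the frame of rack below -0.006 m)).
It fails at once if a neighbouring module is pulled up off the rail by more than 4 mm (distance of any of module_a, module_b, module_c from where it was at the start of the episode above 0.004 m).
It fails at once if the skip is slammed back (faster than 2.5 rad/s) (velocity of joint skip below -2.5 rad/s).
It fails at once if a bystander is moved by more than 30 mm (distance of any of screwdriver, carton, lying_module, tape_roll, scanner, wrench from where it was at the start of the episode above 0.03 m).
It also fails if it takes over 72 s, if anything falls off the work surface, if the arm or the gripper's body presses on something with over 40 N, if the wrist force passes 120 N, or if a joint passes its speed limit or range.

## Robot

A 6-joint arm with a two-finger parallel gripper is mounted at the origin on the work surface. World frame = base frame: x ahead of the robot, y to its left, z up, the work surface at z = 0. Lengths are in m, angles in degrees, forces in N, time in s.
With the tool pointing down it reaches from about 0.3 to 0.75 m from the base axis. Payload 8.5 kg.
Tool frame: the origin (TCP) lies on the centre line of the jaws, within the pads' length; the fingertips stand 22 mm ahead of it and the grasp point (between the pads) lies 3 mm ahead of it (env.tip_reach is the distance from the TCP to the fingertips, in m); y points along the fingers, z is the direction in which the jaws open and shut, and the axes are right-handed (so a half turn about y gives the same grasp; the last joint's range is limited). The gripper opens to 85 mm and grips with 20 to 120 N. Pads are 22 mm wide; open, the fingers measure 114 mm over their backs; the gripper's body (76 mm by 85 mm) begins 54 mm behind the grasp point. The pads swing forward as they close: fully open they stand 13 mm farther back than shut.
Start: joints at [62.722, 21.807, 74.336, -0, 83.858, -12.336], TCP at [0.142, 0.531, 0.253] pointing down, gripper open.
Joint ranges: [-178.18, 178.18], [-50.72, 133.34], [12.68, 142.11], [-81.47, 261.47], [9.98, 163.14], [-165.26, 165.26]. Speed limits (degrees/s): [136.94, 136.94, 180, 180, 180, 180].

## Interface

Orientations are given as a 3x3 rotation matrix whose columns are the frame's x, y, z axes.
In Python, from rig import env, get_image gives the robot as it stands. The module is installed in compiled form; this text tells all that it offers.
- The arm moves only by the tool carry_out, never from a script. Its argument "targets" is a list that holds one entry, the list of rows, each a list of 7 numbers: the closure, from 0 (fully open) to 1 (shut), then the shift along the world's x, y, z in mm, then the turn, a rotation vector about the world's x, y, z in degrees. In form: [[[claw, dx, dy, dz, ax, ay, az], ...]]. A call has 1 to 20 rows; each row is the pose to reach, as a shift and turn from the pose commanded when the call began; what a row does not reach only later rows make up. A row lasts 1/12 s, in which the tool goes at most 41.7 mm and 7.16 degrees, less where a joint would pass 70% of its speed; a pose out of reach is approached as far as the arm can. A call with a gripper value outside its range is refused whole. The fingers move at their own pace and stop on an object; "squeeze" is the grip in N (left out, the last holds). Time passes only in rows, so rows that repeat a pose let the fingers close. It gives the time, the measured TCP pose, the force and the opening at its end, in the units of the state.
- env.observe(): the state, without advancing time (a new reading comes with each control period).
- get_image(name): name is "scene" or "top" or "wrist"; returns a dict with "img" (480x640x3 uint8, red, green, blue), "fx", "fy", "cx", "cy" (pixels), "rvec" (rotation vector, rad) and "tvec" (3), from world to camera coordinates, as OpenCV has them. Camera axes: x right, y down, z forward; pixel columns grow to the right and rows downward; lengths in m; the calibration is good to about 2 mm. A picture is of the moment at which its call begins. There is no depth.
- env.close_job(): hands the job in, once; it reports no verdict.
The state is a dict: "time_s": time; "q": joint angles; "qvel": joint speeds; "joint_efforts": joint torques, N m; "position": TCP position; "tool_rot": TCP orientation; "ft_force": force on the tool from outside, world axes, zero at the start; "wrist_torque": the same for the moment, N m; "grip_width": finger opening in m.
Only numpy, scipy, OpenCV 4.12 (cv2) and the standard library are available. Lean on these libraries where they do the work, as an engineer would, in place of code of your own. Each camera call takes 0.05 s, during which the arm holds its last target.

## Working session

There is one attempt and no reset: what is moved stays moved. The work goes in short steps, Python scripts to look and compute and a tool call to move; the robot and the scene stay as the last step left them, time stands still between calls to the robot, and variables do not carry over. Pictures are saved under pics/ and viewed, and the job is handed in when it is done.

Besides the shell and the picture viewer there is one more tool, called after "Request:" as name(argument=value, ...) on one line, values as JSON. carry_out: Moves the arm, as the interface text tells. Its arguments: {"type":"object","properties":{"targets":{"type":"array"},"squeeze":{"type":"number"}},"required":["targets"]}

```bash
mkdir -p pics; ls; cat > h.py <<'E'
import numpy as np, cv2
from rig import env, get_image
def snap(n,f):
    d=get_image(n); cv2.imwrite('pics/'+f,d['img'][:,:,::-1]); 
    np.savez('pics/'+f[:-4]+'.npz',**d); return d
def ld(f): return dict(np.load('pics/'+f+'.npz'))
def ray(d,u,v):
    R=cv2.Rodrigues(np.array(d['rvec'],float))[0]; t=np.array(d['tvec'],float).ravel()
    c=-R.T@t; r=R.T@np.array([(u-d['cx'])/d['fx'],(v-d['cy'])/d['fy'],1.]); return c,r/np.linalg.norm(r)
def onz(d,u,v,z):
    c,r=ray(d,u,v); return c+r*(z-c[2])/r[2]
def two(d1,p1,d2,p2):
    c1,r1=ray(d1,*p1); c2,r2=ray(d2,*p2)
    A=np.stack([r1,-r2],1); s=np.linalg.lstsq(A,c2-c1,rcond=None)[0]
    a=c1+s[0]*r1;b=c2+s[1]*r2
    return (a+b)/2,np.linalg.norm(a-b)
def proj(d,P):
    return cv2.projectPoints(np.array(P,float).reshape(-1,3),np.array(d['rvec'],float),np.array(d['tvec'],float),np.array([[d['fx'],0,d['cx']],[0,d['fy'],d['cy']],[0,0,1.]]),None)[0].reshape(-1,2)
def crop(f,x0,y0,x1,y1,o,k=None):
    im=cv2.imread('pics/'+f)[y0:y1,x0:x1]; k=k or min(800/(x1-x0),600/(y1-y0))
    cv2.imwrite('pics/'+o,cv2.resize(im,None,fx=k,fy=k,interpolation=cv2.INTER_CUBIC))
E
python3 - <<'E'
from h import *
np.set_printoptions(precision=4,suppress=True)
for n in ['scene','top','wrist']: d=snap(n,n+'0.png'); print(n,ray(d,320,240))
print(env.observe(), env.tip_reach)
E
```

```text
pics
scene (array([ 1.3511, -0.0228,  1.271 ]), array([-0.6186,  0.0479, -0.7843]))
top (array([0.2448, 0.0319, 1.4709]), array([ 0.1965, -0.0163, -0.9804]))
wrist (array([0.0715, 0.5504, 0.3739]), array([ 0.2703, -0.0899, -0.9586]))
{'time_s': 0.15, 'q': array([ 62.7201,  21.8347,  74.372 ,   0.0008,  83.8592, -12.3373]), 'qvel': array([ 0.033 , -0.0724, -0.1337,  0.031 , -0.196 ,  0.0025]), 'joint_efforts': array([  0.0029, -44.8625, -23.1344,  -0.0002,   0.0038,  -0.    ]), 'position': array([0.1417, 0.5312, 0.2528]), 'tool_rot': array([[ 0.9662, -0.0005,  0.2579],
       [-0.2579, -0.001 ,  0.9662],
       [-0.0003, -1.    , -0.0011]]), 'ft_force': array([-0.376 , -0.1353, -0.3277]), 'wrist_torque': array([ 0.0306, -0.0416,  0.0012]), 'grip_width': 0.08528621839516555} 0.022
```

View pics/scene0.png

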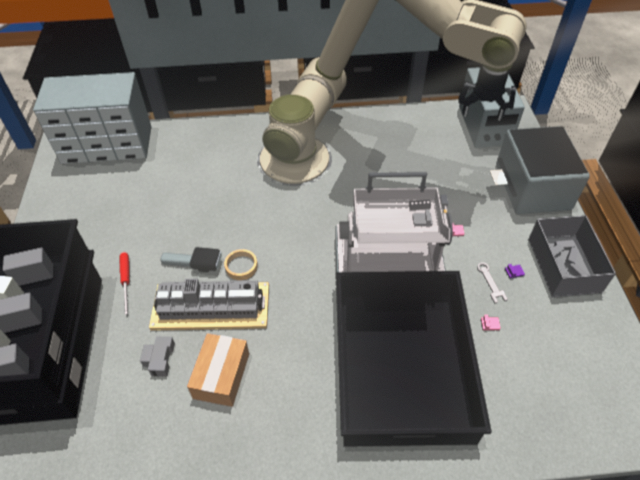

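View pics/top0.png

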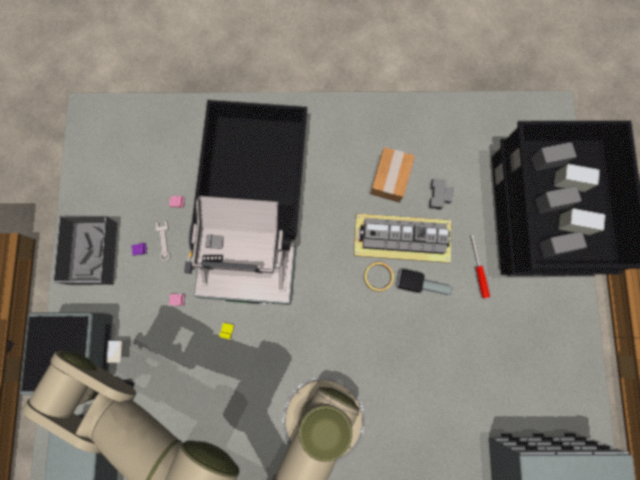

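View pics/wrist0.png

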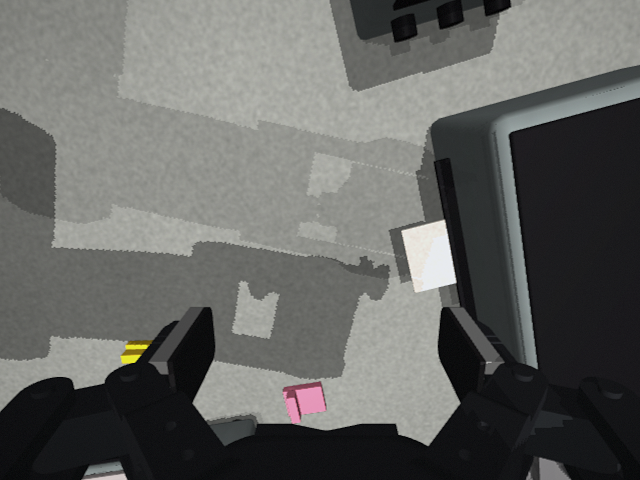

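The rack is to the right: its yellow board is at top-view (403,237) and scene (210,305). The skip and scale are to the left at top (240,240), with the tote ahead. Next I enlarge the rack and the skip.

```bash
python3 - <<'E'
from h import *
crop('scene0.png',140,260,280,340,'c1.png'); crop('top0.png',345,205,465,270,'c2.png')
crop('scene0.png',325,165,475,285,'c3.png'); crop('top0.png',180,190,310,310,'c4.png')
a=[cv2.imread('pics/c%d.png'%i) for i in(1,2)]
cv2.imwrite('pics/c12.png',cv2.resize(np.vstack(a),(800*6//10*1,(a[0].shape[0]+a[1].shape[0])*6//10)))
E
```

```text
(no output)
```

View pics/c1.png

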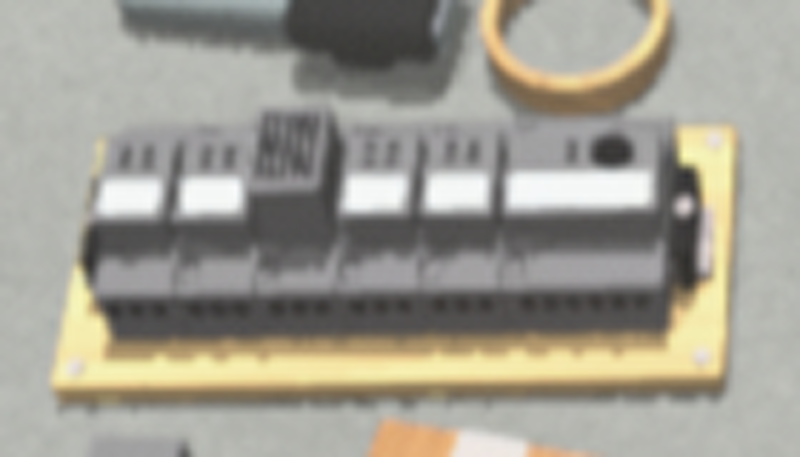

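View pics/c2.png

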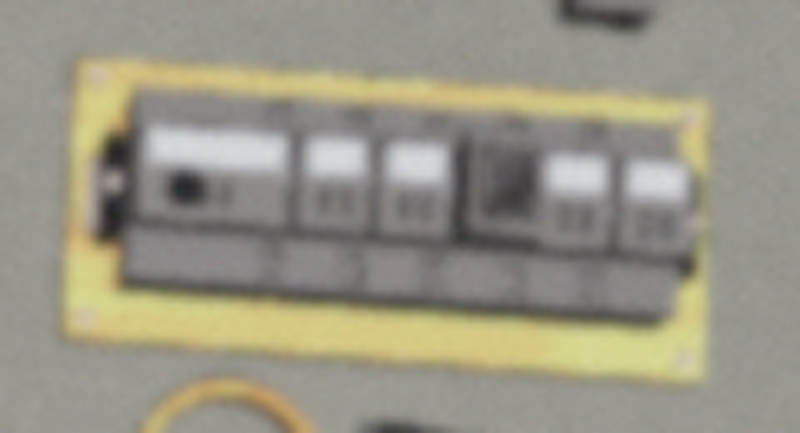

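View pics/c3.png

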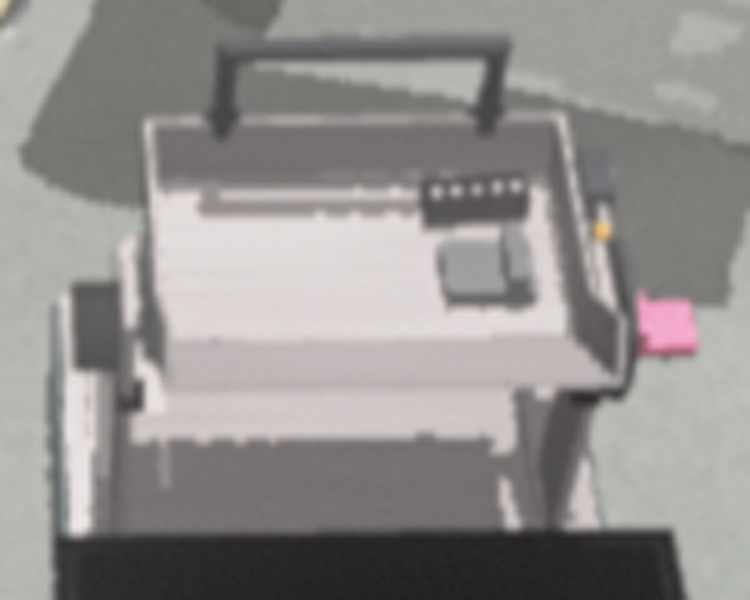

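View pics/c4.png

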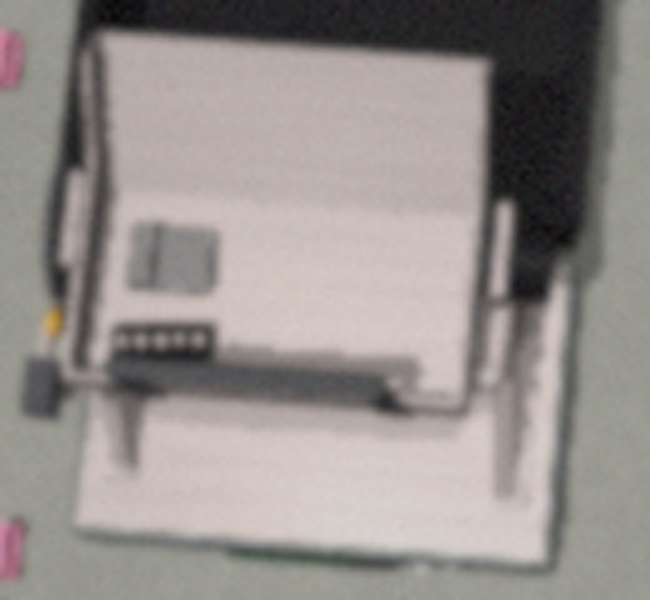

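The only nose with dark slots and no paper label is at scene (192,285) / top (421,231), third from the -y end. It also stands visibly higher than the others, so it is in the y=-36 place. Now measuring.

```bash
python3 - <<'E'
from h import *
np.set_printoptions(precision=4,suppress=True)
s,t=ld('scene0'),ld('top0')
def T(x,y,k=800/120,o=(345,205)): return (o[0]+(x+.5)/k-.5,o[1]+(y+.5)/k-.5)
def S(x,y): return T(x,y,800/140,(140,260))
for n,im in(('top',t),('scene',s)):
    hsv=cv2.cvtColor(im['img'],cv2.COLOR_RGB2HSV); m=cv2.inRange(hsv,(20,60,120),(35,255,255))
    roi=np.zeros_like(m); 
    if n=='top': roi[210:265,350:457]=1
    else: roi[282:332,148:275]=1
    p=np.argwhere(m*roi)[:,::-1].astype(float)
    w=np.array([onz(im,u,v,.016)[:2] for u,v in p],np.float32)
    r=cv2.minAreaRect(w); print(n,r, cv2.boxPoints(r))
print('top corners',[onz(t,*T(*c),.016) for c in((83,60),(710,100),(703,380),(62,338))])
print('scene corners',[onz(s,*S(*c),.016) for c in((98,128),(737,128),(722,380),(57,388))])
k=lambda x,y,o:(o[0]+(x+.5)/5-.5,o[1]+(y+.5)/5-.5)
so,to=(325,165),(180,190)
print('bar -y end',two(s,k(225,46,so),t,k(397,388,to)))
print('bar +y end',two(s,k(505,46,so),t,k(115,375,to)))
print('nose', two(s,S(293,147),t,T(503,188)))
# lip, floor
for nm,a,b in(('lip-y',(172,388),(492,58)),('lip+y',(630,388),(90,35)),('rearwalltop -y',(147,120),(467,408)),('rear+y',(562,117),(70,385))):
    print(nm,two(s,k(*a,so),t,k(*b,to)))
# tote rim z=.1
print('tote scene',[onz(s,*p,.1) for p in((338,272),(457,270),(484,430),(342,434))]); print('tote top',[onz(t,*p,.1) for p in((208,101),(308,106))])
E
```

```text
top ((0.5322524905204773, -0.24934601783752441), (0.30150219798088074, 0.15963616967201233), 85.5312728881836) [[ 0.4409 -0.3934]
 [ 0.6001 -0.4059]
 [ 0.6236 -0.1053]
 [ 0.4644 -0.0928]]
scene ((0.5509130954742432, -0.25196999311447144), (0.3025636672973633, 0.13510017096996307), 87.56491088867188) [[ 0.477  -0.4002]
 [ 0.612  -0.406 ]
 [ 0.6248 -0.1037]
 [ 0.4899 -0.098 ]]
top corners [array([ 0.6211, -0.1099,  0.016 ]), array([ 0.6003, -0.4059,  0.016 ]), array([ 0.4665, -0.3947,  0.016 ]), array([ 0.4876, -0.0972,  0.016 ])]
scene corners [array([ 0.4619, -0.3974,  0.016 ]), array([ 0.4913, -0.097 ,  0.016 ]), array([ 0.6259, -0.1082,  0.016 ]), array([ 0.6013, -0.4031,  0.016 ])]
bar -y end (array([0.4092, 0.1672, 0.3164]), np.float64(0.008607366175911691))
bar +y end (array([0.4169, 0.3047, 0.3106]), np.float64(0.0033986444554994135))
nose (array([ 0.54  , -0.2863,  0.1002]), np.float64(0.0003572635287354158))
lip-y (array([0.5863, 0.1221, 0.2825]), np.float64(0.003419285831072937))
lip+y (array([0.6013, 0.3304, 0.2759]), np.float64(0.0015009723296971252))
rearwalltop -y (array([0.4057, 0.1345, 0.2655]), np.float64(0.003687902070190097))
rear+y (array([0.4193, 0.3396, 0.2602]), np.float64(0.003736226082038399))
tote scene [array([0.5354, 0.0849, 0.1   ]), array([0.5588, 0.3871, 0.1   ]), array([0.9664, 0.3448, 0.1   ]), array([0.9464, 0.0479, 0.1   ])]
tote top [array([0.9638, 0.3556, 0.1   ]), array([0.9455, 0.0434, 0.1   ])]
```

The numbers agree with the sizes given:

| Item | Measured | Check |
|---|---|---|
| Rack centre | about (0.544, -0.251), yaw -4.1° | board 135 x 300 mm fits |
| Tall nose | (0.540, -0.286, 0.100) | expected (0.5415, -0.287, 0.1045) |
| Bar middle | (0.4135, 0.236, 0.3135) | expected z 0.315 |
| Scale yaw | about -3.8° | bar, lip and rear wall agree within 1° |

I'm moving above the rack now for a wrist picture.

Request:
carry_out(targets=[[[0,308,-181,180,0,0,0],[0,308,-181,180,0,0,0],[0,308,-181,180,0,0,0],[0,308,-181,180,0,0,0],[0,308,-181,180,0,0,0],[0,308,-181,180,0,0,0],[0,308,-181,180,0,0,0],[0,308,-181,180,0,0,0],[0,308,-181,180,0,0,0],[0,308,-181,180,0,0,0],[0,358,-631,180,0,0,-79],[0,358,-631,180,0,0,-79],[0,358,-631,180,0,0,-79],[0,358,-631,180,0,0,-79],[0,358,-631,180,0,0,-79],[0,358,-631,180,0,0,-79],[0,358,-631,180,0,0,-79],[0,358,-631,180,0,0,-79],[0,358,-631,180,0,0,-79],[0,358,-631,180,0,0,-79]]])

```text
time_s: 1.82
position: [0.4955, -0.0658, 0.4333]
tool_rot: [[0.054, -0.0, 0.999], [-0.999, 0.0, 0.054], [-0.0, -1.0, -0.0]]
ft_force: [1.1, 0.2, 0.4]
grip_width: 0.0856
```

Request:
carry_out(targets=[[[0,45,-220,-180,0,0,-7],[0,45,-220,-180,0,0,-7],[0,45,-220,-180,0,0,-7],[0,45,-220,-180,0,0,-7],[0,45,-220,-180,0,0,-7],[0,45,-220,-180,0,0,-7],[0,45,-220,-180,0,0,-7],[0,45,-220,-180,0,0,-7],[0,45,-220,-180,0,0,-7],[0,45,-220,-180,0,0,-7]]])

```text
time_s: 2.65
position: [0.5409, -0.2834, 0.2538]
tool_rot: [[-0.062, 0.0, 0.998], [-0.998, -0.0, -0.062], [0.0, -1.0, 0.0]]
ft_force: [-0.3, 0.1, 0.1]
grip_width: 0.0856
```

```bash
python3 - <<'E'
from h import *
np.set_printoptions(precision=4,suppress=True)
d=snap('wrist','w1.png'); o=env.observe(); print(o['position'],o['tool_rot'],ray(d,320,240))
Rk=np.radians(-4.1); x=np.array([np.cos(Rk),np.sin(Rk)]);y=np.array([-np.sin(Rk),np.cos(Rk)])
n=np.array([.541,-.287]); P=[np.r_[n+a*x+b*y,.1045] for a,b in((0,0),(.0225,.0165),(.0225,-.0165),(-.0225,-.0165),(-.0225,.0165))]
print(proj(d,P))
E
```

```text
[ 0.5411 -0.283   0.2545] [[-0.0614  0.0015  0.9981]
 [-0.9981 -0.0009 -0.0614]
 [ 0.0009 -1.      0.0015]] (array([ 0.546 , -0.21  ,  0.3749]), array([-0.0334, -0.2833, -0.9585]))
[[325.7206 235.7736]
 [357.0384 214.0842]
 [355.6202 257.2471]
 [295.4308 256.751 ]
 [294.7795 213.5521]]
```

View pics/w1.png

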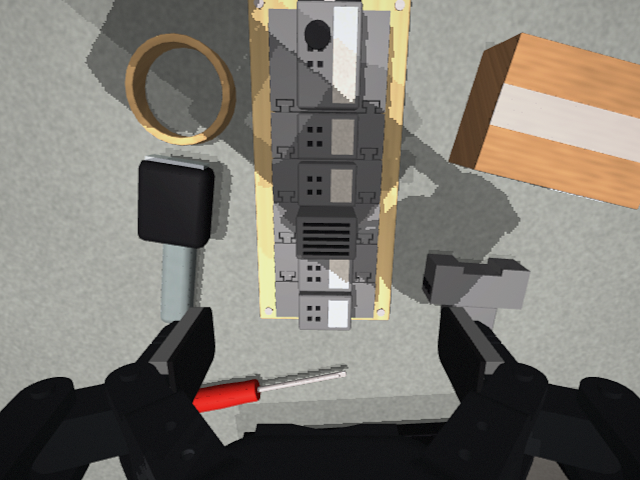

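The wrist view shows the slotted nose top at about x 297–355, y 216–259, close to the prediction of (326,236). I enlarge it to confirm.

```bash
python3 - <<'E'
from h import *
crop('w1.png',255,180,395,285,'c5.png')
E
```

```text
(no output)
```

View pics/c5.png

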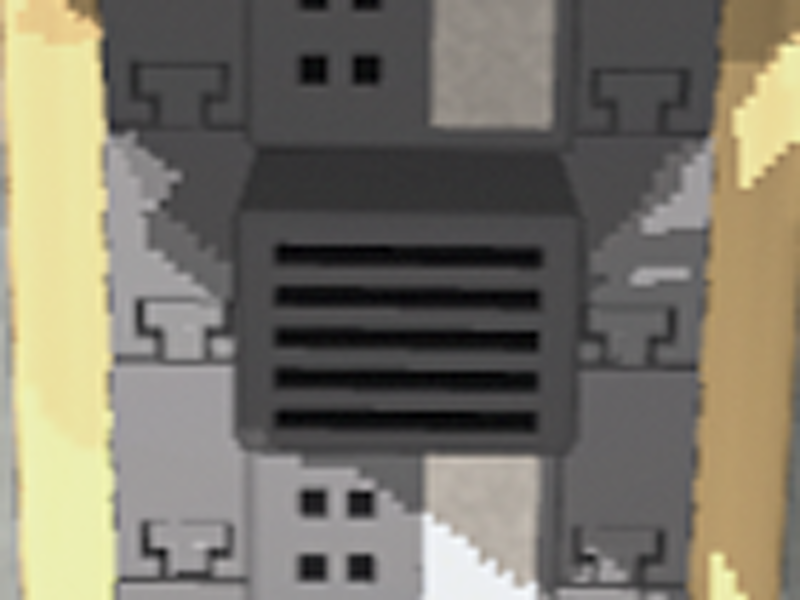

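```bash
python3 - <<'E'
from h import *
np.set_printoptions(precision=4,suppress=True)
d=ld('w1'); k=800/140
f=lambda x,y:(255+(x+.5)/k-.5,180+(y+.5)/k-.5)
C=np.array([onz(d,*f(*c),.1045)[:2] for c in((240,212),(578,214),(575,452),(237,448))])
print(C,C.mean(0)); 
for a,b in((0,1),(3,2),(3,0),(2,1)): v=C[b]-C[a]; print(np.linalg.norm(v),np.degrees(np.arctan2(v[1],v[0])))
# rail yaw: yellow edges in wrist (board top)
hsv=cv2.cvtColor(d['img'],cv2.COLOR_RGB2HSV); 
for side in(0,1):
  pts=[]
  for v in range(80,300,4):
    row=cv2.inRange(hsv[v:v+1],(15,70,60),(35,255,255))[0]
    xs=np.where(row[240:420])[0]+240
    xs=xs[(xs<330)] if side==0 else xs[xs>330]
    if len(xs): u=xs.min() if side==0 else xs.max(); pts.append(onz(d,u,v,.016)[:2])
  l=cv2.fitLine(np.array(pts,np.float32),cv2.DIST_HUBER,0,.01,.01).ravel(); print(np.degrees(np.arctan2(l[0],l[1])),l, 'xmid at y=-.287',l[2]+(-.287-l[3])*l[0]/l[1])
# seams between modules at shoulder z .0565
for a in((110,358),(700,368)),((118,578),(690,588)),((108,125),(705,135)):
  A,B=[onz(d,*f(*c),.0565)[:2] for c in a]; print(A,B,(A+B)/2,np.linalg.norm(A-B),np.degrees(np.arctan2(*(B-A)[::-1])))
E
```

```text
[[ 0.5208 -0.2713]
 [ 0.5636 -0.2743]
 [ 0.5619 -0.3062]
 [ 0.5178 -0.3029]] [ 0.541  -0.2887]
0.0428525928233931 -3.946903958367766
0.04427184392009396 -4.318389252918083
0.03167452193953917 84.42267185933804
0.031952923680937016 86.98037076046413
4.396918 [ 0.0767  0.9971  0.4769 -0.2513] xmid at y=-.287 0.47416925
4.5351877 [ 0.0791  0.9969  0.6091 -0.2726] xmid at y=-.287 0.6079359
[ 0.4947 -0.3037] [ 0.5843 -0.3109] [ 0.5395 -0.3073] 0.0899115814929405 -4.615745700815234
[ 0.4923 -0.3397] [ 0.5819 -0.347 ] [ 0.5371 -0.3433] 0.08989591718428719 -4.681585244925707
[ 0.4981 -0.2679] [ 0.5859 -0.2749] [ 0.542  -0.2714] 0.08814672855877666 -4.5714811356514575
```

The nose centre is (0.541, -0.289), yaw -4.5° (seams are 89.9 mm long, nose 44 x 32 mm, so this agrees). I align, go down, check, then grip at TCP z = 0.09.

Request:
carry_out(targets=[[[0,0,-5.5,-80,0,0,-1],[0,0,-5.5,-80,0,0,-1],[0,0,-5.5,-80,0,0,-1],[0,0,-5.5,-120,0,0,-1],[0,0,-5.5,-130,0,0,-1],[0,0,-5.5,-140,0,0,-1],[0,0,-5.5,-150,0,0,-1],[0,0,-5.5,-157,0,0,-1],[0,0,-5.5,-164,0,0,-1],[0,0,-5.5,-164,0,0,-1],[0,0,-5.5,-164,0,0,-1]]])

```text
time_s: 3.62
position: [0.541, -0.2894, 0.0897]
tool_rot: [[-0.08, 0.0, 0.997], [-0.997, -0.0, -0.08], [0.0, -1.0, 0.0]]
ft_force: [0.0, -0.3, 0.2]
grip_width: 0.0853
```

```bash
python3 - <<'E'
from h import *
d=snap('wrist','w2.png');o=env.observe();print(o['position'],o['tool_rot'],o['ft_force'])
E
```

```text
[ 0.54107888 -0.28944345  0.08996629] [[-7.95594835e-02  7.36610106e-04  9.96829848e-01]
 [-9.96829960e-01 -6.26048120e-04 -7.95590298e-02]
 [ 5.65459467e-04 -9.99999533e-01  7.84083088e-04]] [-0.10015919  0.00530011 -0.88086613]
```

View pics/w2.png

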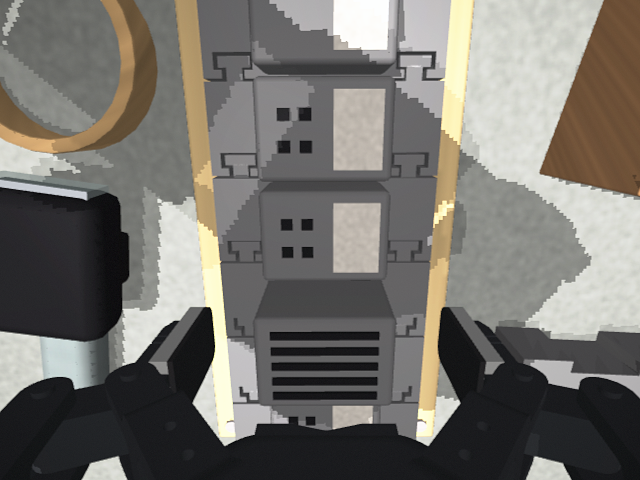

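The open pads (inner faces at x≈213 and 440, y≈330) straddle the nose (255–393), centred. I grip now.

Request:
carry_out(targets=[[[0.3,0,0,0,0,0,0],[0.6,0,0,0,0,0,0],[1,0,0,0,0,0,0],[1,0,0,0,0,0,0],[1,0,0,0,0,0,0],[1,0,0,0,0,0,0],[1,0,0,0,0,0,0],[1,0,0,0,0,0,0],[1,0,0,0,0,0,0]]], squeeze=50)

```text
time_s: 4.42
position: [0.5409, -0.2894, 0.0898]
tool_rot: [[-0.08, 0.0, 0.997], [-0.997, -0.0, -0.08], [0.0, -1.0, 0.0]]
ft_force: [-2.0, 0.5, 5.3]
grip_width: 0.0446
```

Request:
carry_out(targets=[[[1,0,0,2,0,0,0],[1,0,0,4,0,0,0],[1,0,0,7,0,0,0],[1,0,0,10,0,0,0],[1,0,0,10,0,0,0]]])

```text
time_s: 4.83
position: [0.541, -0.2893, 0.0998]
tool_rot: [[-0.079, 0.001, 0.997], [-0.997, -0.0, -0.079], [0.0, -1.0, 0.001]]
ft_force: [0.6, -0.1, -1.9]
grip_width: 0.0439
```

```bash
python3 - <<'E'
from h import *
d=snap('wrist','w3.png');o=env.observe();print(o['position'],o['ft_force'],o['wrist_torque'],o['grip_width'])
E
```

```text
[ 0.54093022 -0.289255    0.099551  ] [ 0.34510095  0.03381535 -2.58558015] [ 0.04074016 -0.0259593   0.00328924] 0.04433014663324187
```

View pics/w3.png

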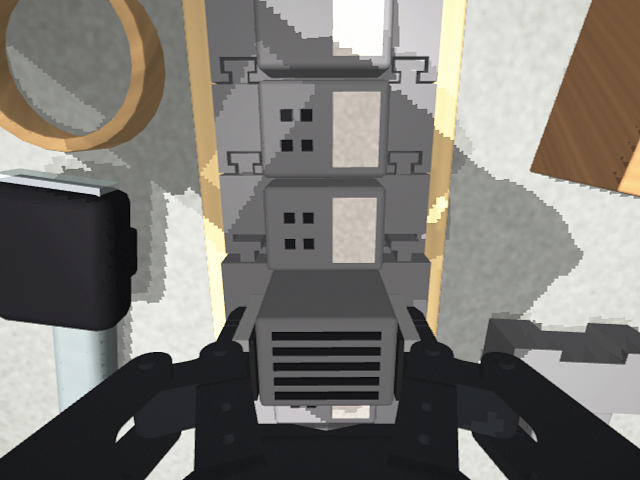

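The module is rising alone: its shoulders now stand above the neighbours' at (325,260) and the load is about 2.5 N, just its weight. I continue straight up.

Request:
carry_out(targets=[[[1,0,0,5,0,0,0],[1,0,0,11,0,0,0],[1,0,0,17,0,0,0],[1,0,0,23,0,0,0],[1,0,0,30,0,0,0],[1,0,0,37,0,0,0],[1,0,0,45,0,0,0],[1,0,0,60,0,0,0],[1,0,0,80,0,0,0],[1,0,0,110,0,0,0],[1,0,0,145,0,0,0],[1,0,0,185,0,0,0],[1,0,0,225,0,0,0],[1,0,0,260,0,0,0],[1,0,0,285,0,0,0],[1,0,0,300,0,0,0],[1,0,0,300,0,0,0]]])

```text
time_s: 6.3
position: [0.5408, -0.2892, 0.4036]
tool_rot: [[-0.08, 0.006, 0.997], [-0.997, -0.005, -0.08], [0.004, -1.0, 0.006]]
ft_force: [0.4, -0.4, -2.1]
grip_width: 0.0448
```

```bash
python3 - <<'E'
from h import *
d=snap('wrist','w4.png');snap('scene','s1.png');o=env.observe();print(o['position'],o['ft_force'],o['wrist_torque'],o['grip_width'])
E
```

```text
[ 0.54067868 -0.28911084  0.39893997] [-0.37813408  0.4390671  -3.51138312] [0.01592192 0.0055057  0.02500829] 0.04396060080319493
```

View pics/w4.png

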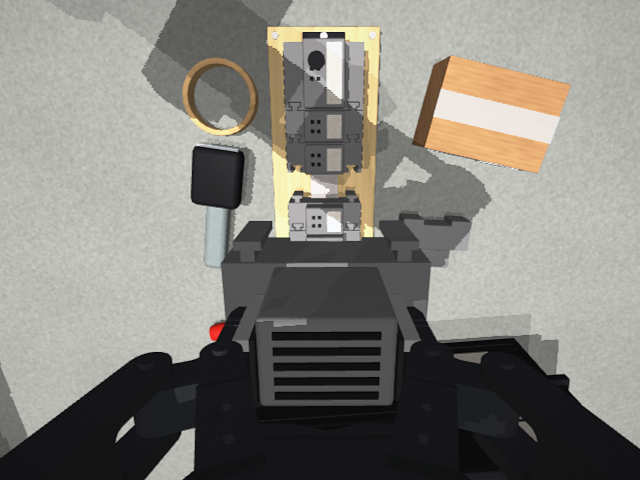

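View pics/s1.png

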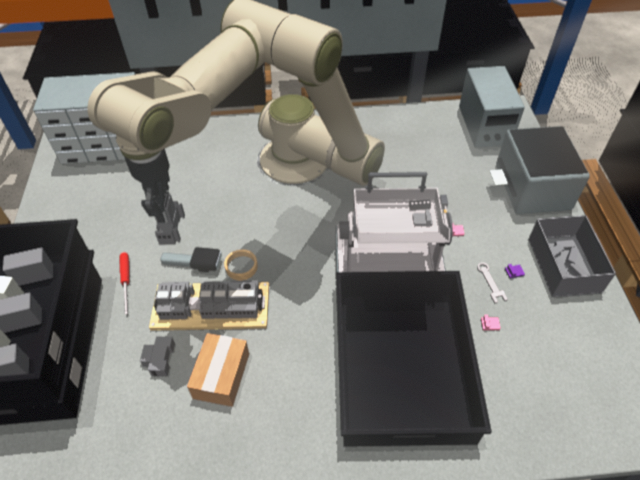

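Clear of the row and upright, with the neighbours in place at scene (200,300). Next I move it over the free half of the skip, turning it 91° so the fingers open along the hinge, clear of the bar. The target TCP is (0.470, 0.186).

Request:
carry_out(targets=[[[1,0,20,20,0,0,5],[1,0,50,35,0,0,12],[1,-10,90,40,0,0,19],[1,-20,130,40,0,0,26],[1,-30,170,40,0,0,33],[1,-40,210,40,0,0,40],[1,-45,250,40,0,0,47],[1,-50,290,40,0,0,54],[1,-55,330,40,0,0,61],[1,-60,370,40,0,0,68],[1,-65,405,40,0,0,75],[1,-68,435,40,0,0,81],[1,-70,458,40,0,0,86],[1,-70,470,40,0,0,89],[1,-70,475,40,0,0,90.8],[1,-70,475,40,0,0,90.8],[1,-70,475,40,0,0,90.8],[1,-70,475,40,0,0,90.8]]])

```text
time_s: 7.9
position: [0.471, 0.1849, 0.4389]
tool_rot: [[0.998, -0.001, 0.068], [-0.068, -0.0, 0.998], [-0.001, -1.0, -0.0]]
ft_force: [0.9, -0.3, -2.6]
grip_width: 0.0447
```

```bash
python3 - <<'E'
from h import *
np.set_printoptions(precision=4,suppress=True)
d=snap('wrist','w5.png');snap('scene','s2.png');snap('top','t2.png');o=env.observe();print(o['position'],o['tool_rot'],o['ft_force'],o['grip_width'])
E
```

```text
[0.471  0.185  0.4392] [[ 0.9977 -0.0002  0.0675]
 [-0.0675 -0.0001  0.9977]
 [-0.0002 -1.     -0.0001]] [-0.4924 -0.5406 -1.7614] 0.044299234066326756
```

View pics/w5.png

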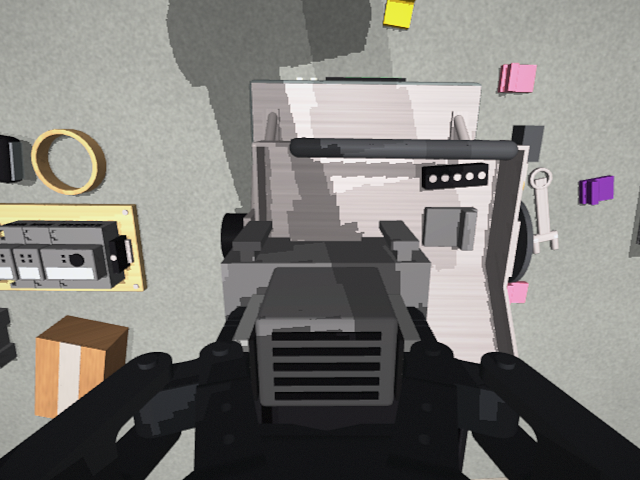

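View pics/s2.png

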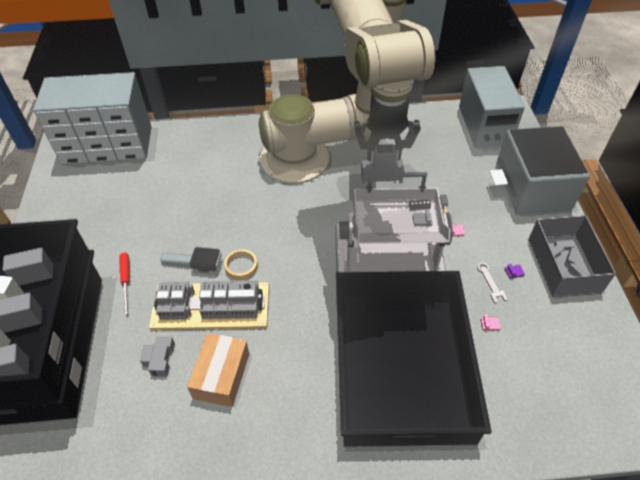

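The bar (ends at ~(296,147) and (512,150)), the rear wall's edge corners and the scrap are visible. I check the skip pose against this closer view.

```bash
python3 - <<'E'
from h import *
np.set_printoptions(precision=4,suppress=True)
d=ld('w5')
yaw=np.radians(-3.85); x=np.array([np.cos(yaw),np.sin(yaw)]);y=np.array([-x[1],x[0]])
A,B=onz(d,297,147,.315),onz(d,512,150,.315); v=B-A; print('bar',A,B,(A+B)/2,np.linalg.norm(v),np.degrees(np.arctan2(-v[0],v[1])))
h=np.array([.5003,.230])
for n,p,z in(('wall -y rear',(253,146),.267),('wall +y rear',(526,150),.267),('strip l',(423,178),.242),('strip front l',(425,190),.242),('strip r',(487,176),.242),('clamp bl',(425,208),.243),('clamp tl',(424,246),.235),('clamp r',(475,250),.249)):
    P=onz(d,*p,z)[:2]; print(n,P,'scale frame',(P-h)@x,(P-h)@y)
E
```

```text
bar [0.4093 0.1711 0.315 ] [0.4203 0.3048 0.315 ] [0.4148 0.2379 0.315 ] 0.13415782216982092 -4.718176254209192
wall -y rear [0.4084 0.1348] scale frame -0.08524876296538575 -0.10119985014791937
wall +y rear [0.4253 0.3377] scale frame -0.0820257977068975 0.10240119097386076
strip l [0.4445 0.2671] scale frame -0.05815333813682444 0.033304661534853564
strip front l [0.4546 0.2688] scale frame -0.04818972397964351 0.03568222506044577
strip r [0.4465 0.3198] scale frame -0.059713877302413496 0.08602961259064633
clamp bl [0.4697 0.2687] scale frame -0.03311357521781987 0.036530054376999334
clamp tl [0.506 0.27 ] scale frame 0.0029732081667790456 0.04024151440738411
clamp r [0.5079 0.31  ] scale frame 0.0022317023324438445 0.0803387313652904
```

The scrap begins at y ≥ +33 mm, and the module will span about -90 to 0, so it fits. I lower it, slowly at the end.

Request:
carry_out(targets=[[[1,0,3,-30,0,0,0],[1,0,3,-60,0,0,0],[1,0,3,-85,0,0,0],[1,0,3,-105,0,0,0],[1,0,3,-120,0,0,0],[1,0,3,-128,0,0,0],[1,0,3,-132,0,0,0],[1,0,3,-134,0,0,0],[1,0,3,-136,0,0,0],[1,0,3,-137,0,0,0],[1,0,3,-137,0,0,0]]])

```text
time_s: 8.97
position: [0.471, 0.1888, 0.3028]
tool_rot: [[0.998, 0.001, 0.066], [-0.066, 0.0, 0.998], [0.001, -1.0, 0.0]]
ft_force: [-0.2, -0.0, -2.2]
grip_width: 0.0447
```

```bash
python3 - <<'E'
from h import *
np.set_printoptions(precision=4,suppress=True)
d=snap('wrist','w6.png');snap('scene','s3.png');o=env.observe();print(o['position'],o['ft_force'],o['wrist_torque'],o['grip_width'])
crop('s3.png',325,145,475,265,'c6.png')
E
```

```text
[0.471  0.1888 0.3028] [-0.0987  0.0702 -2.2108] [ 0.0198  0.0174 -0.0297] 0.04475279270037511
```

View pics/c6.png

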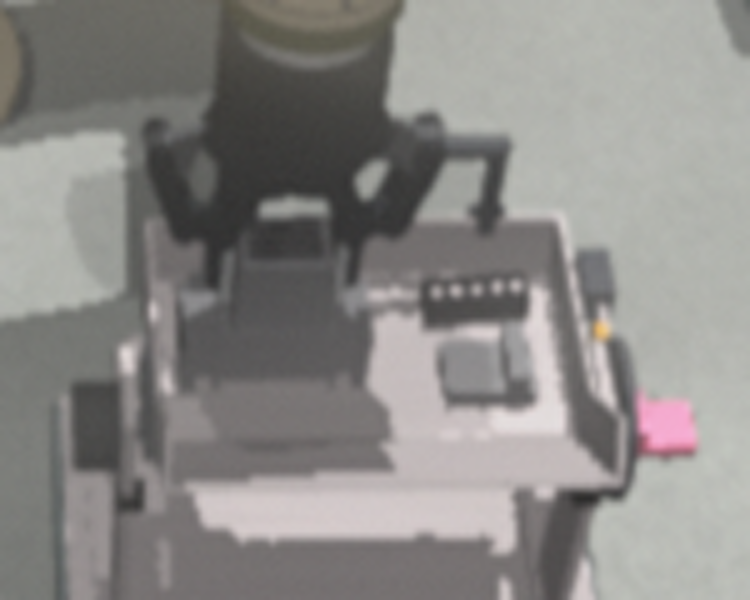

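View pics/w6.png

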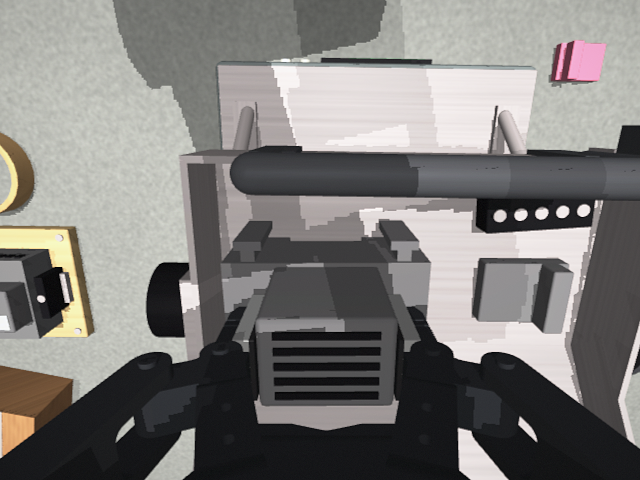

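The module is inside the skip between the side wall and the scrap and not quite down yet (its weight is still carried). I go down in small steps.

Request:
carry_out(targets=[[[1,0,0,-1,0,0,0],[1,0,0,-2,0,0,0],[1,0,0,-2.5,0,0,0],[1,0,0,-2.5,0,0,0]]])

```text
time_s: 9.4
position: [0.4709, 0.1888, 0.3003]
tool_rot: [[0.998, 0.001, 0.066], [-0.066, 0.0, 0.998], [0.001, -1.0, 0.0]]
ft_force: [-1.2, -1.0, 2.4]
grip_width: 0.0445
```

It's seated (force went from -2.2 to +2.4 N). I open and rise.

Request:
carry_out(targets=[[[0.4,0,0,0,0,0,0],[0.3,0,0,0,0,0,0],[0.2,0,0,0,0,0,0],[0.1,0,0,0,0,0,0],[0.1,0,0,0,0,0,0],[0.1,0,0,0,0,0,0],[0.1,0,0,5,0,0,0],[0.1,0,0,15,0,0,0],[0.1,0,0,35,0,0,0],[0.1,0,0,70,0,0,0],[0.1,0,0,110,0,0,0],[0.1,0,0,150,0,0,0],[0.1,0,0,150,0,0,0]]])

```text
time_s: 10.48
position: [0.4711, 0.1888, 0.4579]
tool_rot: [[0.998, 0.014, 0.066], [-0.066, 0.002, 0.998], [0.014, -1.0, 0.003]]
ft_force: [0.6, 0.3, 0.9]
grip_width: 0.0772
```

```bash
python3 - <<'E'
from h import *
np.set_printoptions(precision=4,suppress=True)
d=snap('wrist','w7.png');snap('scene','s4.png');o=env.observe();print(o['position'],o['ft_force'],o['wrist_torque'],o['grip_width'])
crop('s4.png',325,145,475,265,'c7.png')
E
```

```text
[0.4709 0.1888 0.4513] [-0.2124 -0.1423 -1.1181] [ 0.0106 -0.0043 -0.0074] 0.07689672426528259
```

View pics/c7.png

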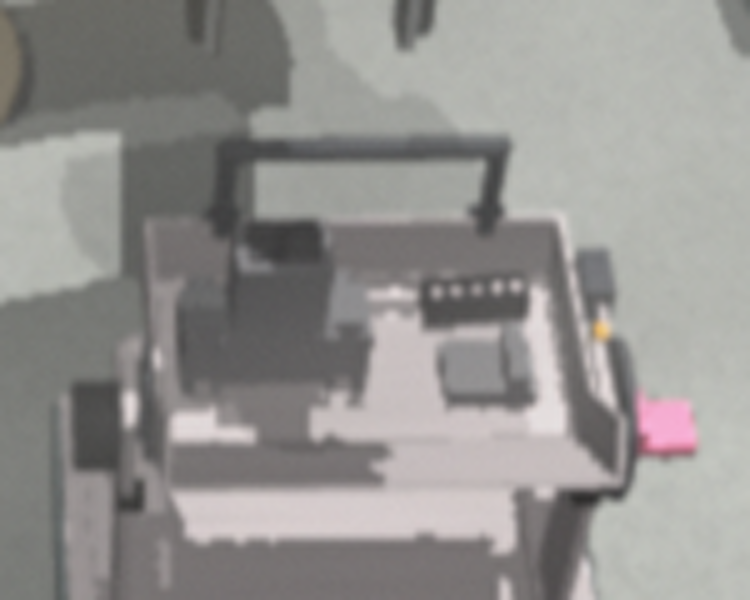

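View pics/w7.png

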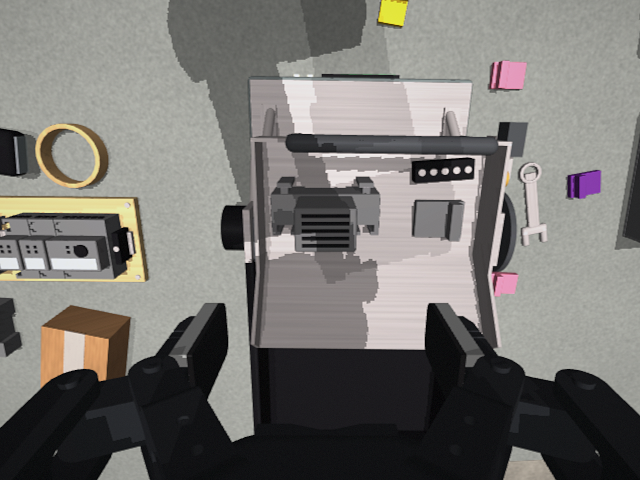

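The module stands free at wrist (325,225), the skip is upright and the scrap untouched. For tipping I'll straddle the bar with part-open fingers at y≈+25 mm. That guides the skip both ways and stays clear of the module. I turn 90° and look from above first.

Request:
carry_out(targets=[[[0.3,-10,15,0,0,0,-7],[0.5,-20,30,0,0,0,-14],[0.65,-30,45,0,0,0,-21],[0.65,-40,60,0,0,0,-28],[0.65,-55,73,0,0,0,-35],[0.65,-55,73,0,0,0,-42],[0.65,-55,73,0,0,0,-49],[0.65,-55,73,0,0,0,-56],[0.65,-55,73,0,0,0,-63],[0.65,-55,73,0,0,0,-70],[0.65,-55,73,0,0,0,-77],[0.65,-55,73,0,0,0,-84],[0.65,-55,73,-20,0,0,-90.5],[0.65,-55,73,-40,0,0,-90.5],[0.65,-55,73,-40,0,0,-90.5],[0.65,-55,73,-40,0,0,-90.5]]])

```text
time_s: 11.92
position: [0.4155, 0.2616, 0.409]
tool_rot: [[-0.074, -0.003, 0.997], [-0.997, -0.001, -0.074], [0.001, -1.0, -0.003]]
ft_force: [0.1, -0.4, -0.0]
grip_width: 0.0299
```

```bash
python3 - <<'E'
from h import *
np.set_printoptions(precision=4,suppress=True)
d=snap('wrist','w8.png');o=env.observe();print(o['position'],o['tool_rot'],o['ft_force'],o['grip_width'],o['q'])
E
```

```text
[0.4158 0.2618 0.4101] [[-0.0737 -0.0007  0.9973]
 [-0.9973 -0.0002 -0.0737]
 [ 0.0002 -1.     -0.0006]] [ 0.2606 -0.1752 -0.7172] 0.02935858197819346 [ 18.356   12.0106  63.1716   0.0011 104.8576  22.58  ]
```

View pics/w8.png

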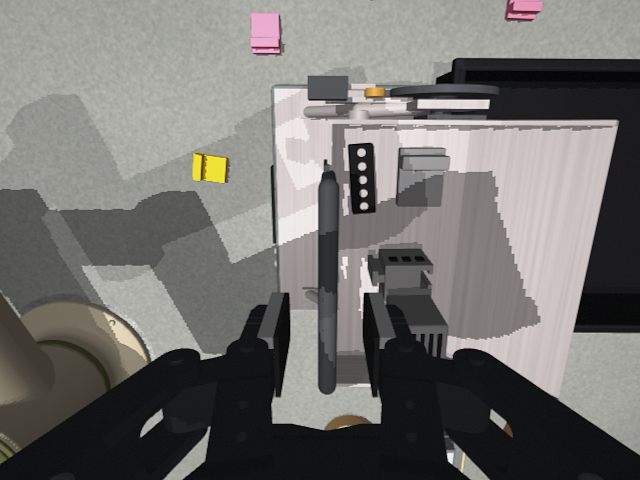

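The bar runs vertically at x≈328, centred between the fingers (289 and 364). I descend to straddle it.

Request:
carry_out(targets=[[[0.65,0,0,-30,0,0,0],[0.65,0,0,-55,0,0,0],[0.65,0,0,-72,0,0,0],[0.65,0,0,-84,0,0,0],[0.65,0,0,-92,0,0,0],[0.65,0,0,-92,0,0,0]]])

```text
time_s: 12.47
position: [0.4158, 0.2618, 0.3173]
tool_rot: [[-0.074, -0.001, 0.997], [-0.997, -0.0, -0.074], [0.001, -1.0, -0.001]]
ft_force: [-0.1, 0.1, -0.2]
grip_width: 0.0298
```

```bash
python3 - <<'E'
from h import *
np.set_printoptions(precision=2,suppress=True)
d=snap('wrist','w9.png');o=env.observe();print(o['position'],o['ft_force'],o['grip_width'])
yaw=np.radians(-4.3)
b0=np.array([-87,100.])
def bar(t): return np.array([b0[0]*np.cos(t)+b0[1]*np.sin(t), b0[1]*np.cos(t)-b0[0]*np.sin(t)])
for t in [.05,.1,.15,.2,.25,.3,.35,.4,.45,.5,.55,.6,.7,.8,.9,1.,1.1,1.2,1.3,1.4,1.5,1.6,1.62]:
    m=bar(t)-b0; print(t,np.round([m[0]*np.cos(yaw),m[0]*np.sin(yaw),m[1]],1))
E
```

```text
[0.42 0.26 0.32] [ 0.1  0.6 -0.4] 0.02949190181498726
0.05 [ 5.1 -0.4  4.2]
0.1 [10.4 -0.8  8.2]
0.15 [15.9 -1.2 11.9]
0.2 [21.5 -1.6 15.3]
0.25 [27.4 -2.1 18.4]
0.3 [33.3 -2.5 21.2]
0.35 [39.5 -3.  23.8]
0.4 [45.7 -3.4 26. ]
0.45 [52.  -3.9 27.9]
0.5 [58.4 -4.4 29.5]
0.55 [64.9 -4.9 30.7]
0.6 [71.5 -5.4 31.7]
0.7 [84.6 -6.4 32.5]
0.8 [97.8 -7.4 32.1]
0.9 [110.9  -8.3  30.3]
1.0 [123.8  -9.3  27.2]
1.1 [136.3 -10.2  22.9]
1.2 [148.3 -11.1  17.3]
1.3 [159.6 -12.   10.6]
1.4 [170.3 -12.8   2.7]
1.5 [180.1 -13.5  -6.1]
1.6 [189.  -14.2 -16. ]
1.62 [190.6 -14.3 -18. ]
```

View pics/w9.png

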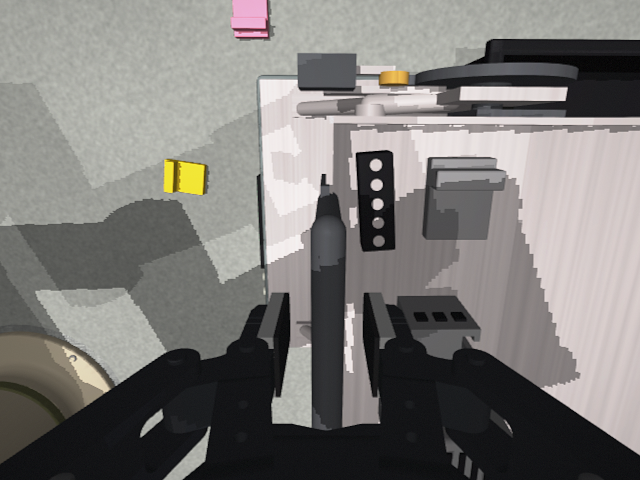

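The bar is straddled with no contact. I push over the catch along the arc (133 mm radius), in stages.

Request:
carry_out(targets=[[[0.65,10,-0.5,3,0,0,0],[0.65,14,-1,4,0,0,0],[0.65,19,-1,8,0,0,0],[0.65,25,-1.5,12,0,0,0],[0.65,30.5,-2,15,0,0,0],[0.65,36.5,-2.5,18.5,0,0,0],[0.65,42.5,-3,21,0,0,0]]])

```text
time_s: 13.1
position: [0.4578, 0.2591, 0.341]
tool_rot: [[-0.073, 0.001, 0.997], [-0.997, 0.001, -0.073], [-0.001, -1.0, 0.001]]
ft_force: [-4.8, -0.1, 3.3]
grip_width: 0.0298
```

```bash
python3 - <<'E'
from h import *
d=snap('wrist','w10.png');o=env.observe();print(o['position'],o['ft_force'],o['grip_width'])
E
```

```text
[0.45931009 0.25884609 0.34096796] [ 0.51490444 -0.96623072 -0.77433289] 0.029620423165382565
```

View pics/w10.png

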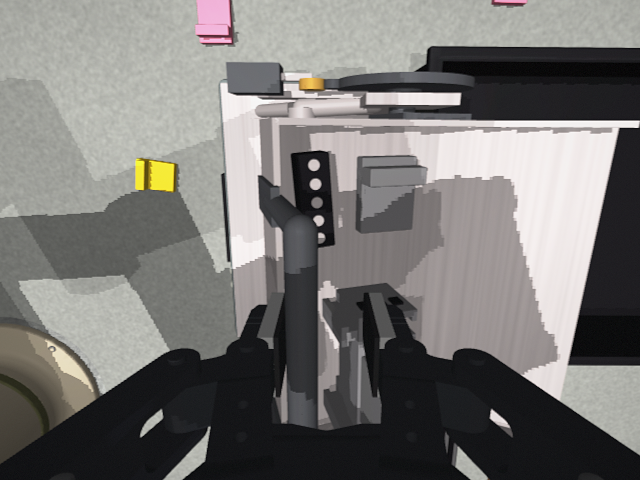

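The skip is following and the catch force (about 5 N) has been passed. I continue over and follow it down.

Request:
carry_out(targets=[[[0.65,6,-0.5,3,0,0,0],[0.65,12.5,-1,5,0,0,0],[0.65,18.5,-1.5,7,0,0,0],[0.65,24.5,-2,8.5,0,0,0],[0.65,31.5,-2.5,10,0,0,0],[0.65,38,-3,10.5,0,0,0],[0.65,50.5,-4,11.5,0,0,0],[0.65,62.5,-5,11,0,0,0],[0.65,74.5,-5.5,9.5,0,0,0],[0.65,86.5,-6.5,6,0,0,0],[0.65,97.5,-7.5,2,0,0,0],[0.65,108.5,-8,-3.5,0,0,0],[0.65,119.5,-9,-10.5,0,0,0],[0.65,130,-10,-18.5,0,0,0],[0.65,139.5,-10.5,-27,0,0,0],[0.65,147,-11,-36,0,0,0],[0.65,149,-11,-38,0,0,0],[0.65,149,-11,-38,0,0,0],[0.65,149,-11,-38,0,0,0],[0.65,149,-11,-38,0,0,0]]])

```text
time_s: 14.82
position: [0.6071, 0.2479, 0.3016]
tool_rot: [[-0.074, 0.001, 0.997], [-0.997, 0.0, -0.074], [-0.0, -1.0, 0.001]]
ft_force: [-0.5, -0.6, 0.7]
grip_width: 0.0302
```

```bash
python3 - <<'E'
from h import *
d=snap('wrist','w11.png');snap('scene','s5.png');o=env.observe();print(o['position'],o['ft_force'],o['grip_width'])
crop('s5.png',310,160,510,310,'c8.png')
E
```

```text
[0.60706196 0.24795502 0.30164465] [0.7064793  0.77086588 0.55135073] 0.03015832635104404
```

View pics/w11.png

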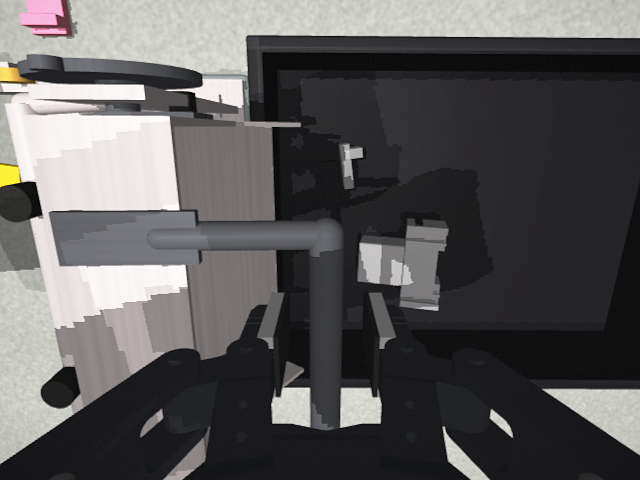

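View pics/s5.png

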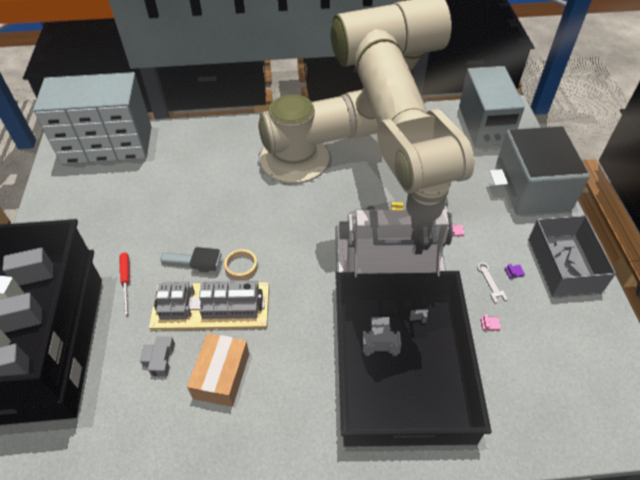

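The skip is fully tipped. The module is in the tote at scene (380,337) and the clamp at (419,315). The black strip is hard to see on black, so I enhance the picture.

```bash
python3 - <<'E'
from h import *
im=cv2.imread('pics/s5.png')[255:440,325:490].astype(float)
im=np.clip((im/255)**.5*255*1.3,0,255).astype(np.uint8); a=cv2.resize(im,None,fx=2.8,fy=2.8,interpolation=cv2.INTER_CUBIC)
w=cv2.imread('pics/w11.png')[100:330,265:500].astype(float); w=np.clip((w/255)**.5*255*1.3,0,255).astype(np.uint8); b=cv2.resize(w,(330,a.shape[0]*330//330))
cv2.imwrite('pics/c9.png',np.hstack([a,b])[:600,:800])
E
```

```text
(no output)
```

View pics/c9.png

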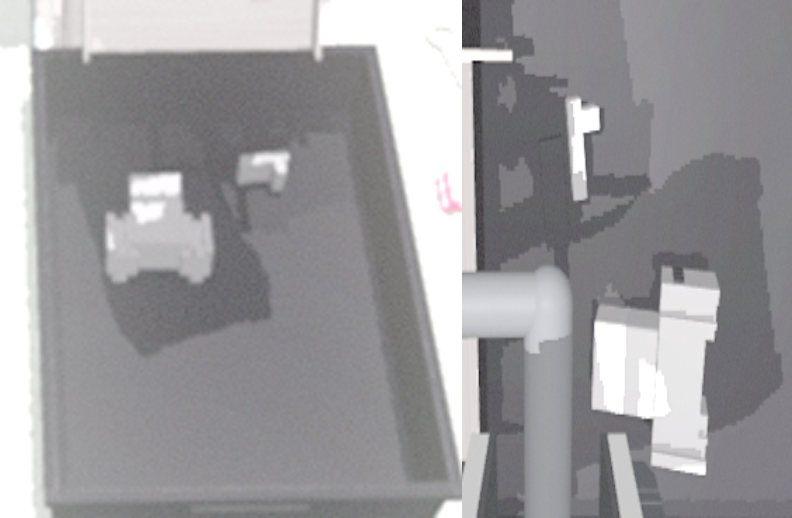

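All three pieces appear to be out: the strip is a dark bar beside the clamp at (553,180) in the right panel. I'll verify from above later. Now I bring the skip back slowly, with the fingers narrowed around the bar so it can't snap freely.

Request:
carry_out(targets=[[[0.78,0,0,0,0,0,0],[0.78,-2,0,0,0,0,0],[0.78,-5,0.5,2,0,0,0],[0.78,-11,1,6,0,0,0],[0.78,-15.5,1,11,0,0,0],[0.78,-20,1.5,15,0,0,0],[0.78,-25,2,19.5,0,0,0],[0.78,-30.5,2.5,23.5,0,0,0],[0.78,-36,2.5,27.5,0,0,0],[0.78,-41.5,3,31,0,0,0],[0.78,-47,3.5,34.5,0,0,0]]])

```text
time_s: 15.83
position: [0.5609, 0.2511, 0.337]
tool_rot: [[-0.075, 0.005, 0.997], [-0.997, 0.001, -0.075], [-0.001, -1.0, 0.005]]
ft_force: [5.2, -1.0, 4.0]
grip_width: 0.0185
```

```bash
python3 - <<'E'
from h import *
d=snap('wrist','w12.png');o=env.observe();print(o['position'],o['ft_force'],o['grip_width'])
E
```

```text
[0.55985017 0.25138211 0.33776347] [ 1.77170544 -0.49456789  1.48373872] 0.019093964426961915
```

View pics/w12.png

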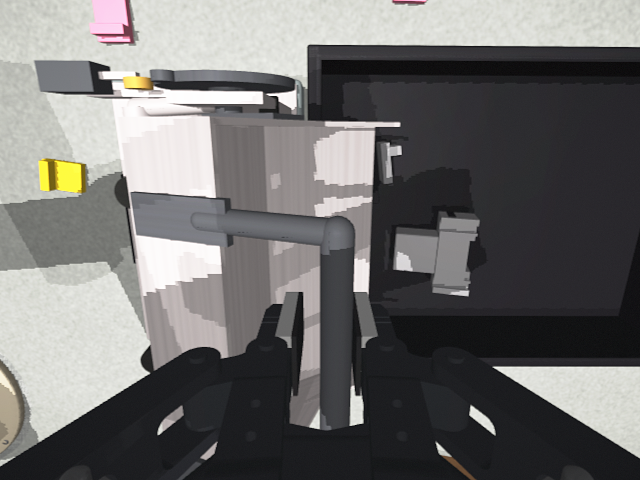

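The skip is following at about 5 N with the bar against the front finger. I continue.

Request:
carry_out(targets=[[[0.78,-6,0.5,3,0,0,0],[0.78,-12,1,5.5,0,0,0],[0.78,-18.5,1.5,7.5,0,0,0],[0.78,-24.5,2,9.5,0,0,0],[0.78,-31,2.5,11.5,0,0,0],[0.78,-37.5,3,13,0,0,0],[0.78,-44,3.5,14,0,0,0],[0.78,-50.5,4,14.5,0,0,0],[0.78,-57,4.5,15,0,0,0],[0.78,-64,5,15,0,0,0],[0.78,-70.5,5.5,14.5,0,0,0],[0.78,-77,6,14,0,0,0],[0.78,-83.5,6.5,13,0,0,0],[0.78,-90,7,12,0,0,0]]])

```text
time_s: 17.05
position: [0.4696, 0.2583, 0.3471]
tool_rot: [[-0.074, -0.0, 0.997], [-0.997, -0.0, -0.074], [0.0, -1.0, -0.0]]
ft_force: [2.1, 0.6, 0.4]
grip_width: 0.0188
```

```bash
python3 - <<'E'
from h import *
d=snap('wrist','w13.png');o=env.observe();print(o['position'],o['ft_force'],o['grip_width'])
E
```

```text
[0.46853646 0.25851183 0.34712216] [0.20923283 0.56257629 1.00488221] 0.018649786397623803
```

View pics/w13.png

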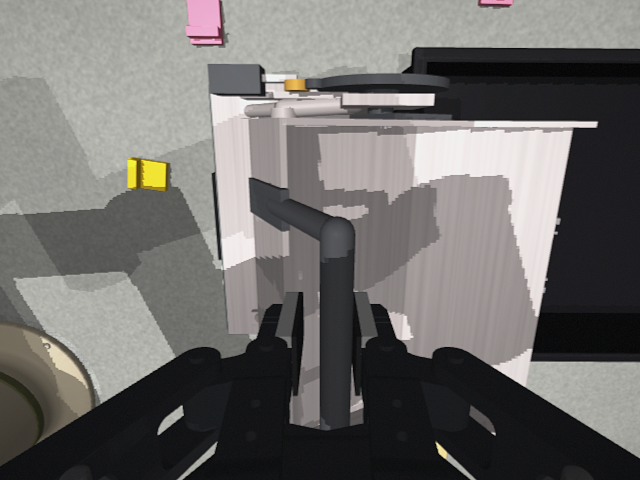

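Skip at about 0.49 rad, empty floor visible. I ease it over the catch at 0.3 rad/s.

Request:
carry_out(targets=[[[0.78,-6.5,0.5,-1.5,0,0,0],[0.78,-12.5,1,-3.5,0,0,0],[0.78,-16,1,-4.5,0,0,0],[0.78,-19,1.5,-5.5,0,0,0],[0.78,-22,1.5,-7,0,0,0],[0.78,-25,2,-8.5,0,0,0],[0.78,-28,2,-9.5,0,0,0],[0.78,-31,2.5,-11,0,0,0],[0.78,-34,2.5,-12.5,0,0,0],[0.78,-37,3,-14,0,0,0],[0.78,-39.5,3,-16,0,0,0],[0.78,-42.5,3,-17.5,0,0,0],[0.78,-45.5,3.5,-19.5,0,0,0],[0.78,-48,3.5,-21.5,0,0,0],[0.78,-50.5,4,-23.5,0,0,0],[0.78,-53.5,4,-25.5,0,0,0],[0.78,-56,4,-27.5,0,0,0],[0.78,-58.5,4.5,-29.5,0,0,0],[0.78,-58.5,4.5,-29.5,0,0,0]]])

```text
time_s: 18.68
position: [0.4127, 0.2626, 0.3183]
tool_rot: [[-0.075, 0.004, 0.997], [-0.997, -0.0, -0.075], [-0.0, -1.0, 0.004]]
ft_force: [6.2, -1.1, 0.3]
grip_width: 0.0188
```

```bash
python3 - <<'E'
from h import *
d=snap('wrist','w14.png');o=env.observe();print(o['position'],o['ft_force'],o['grip_width'])
E
```

```text
[0.41267288 0.26261785 0.31825584] [ 4.18949893 -1.78097661  0.77290804] 0.019179843390992008
```

View pics/w14.png

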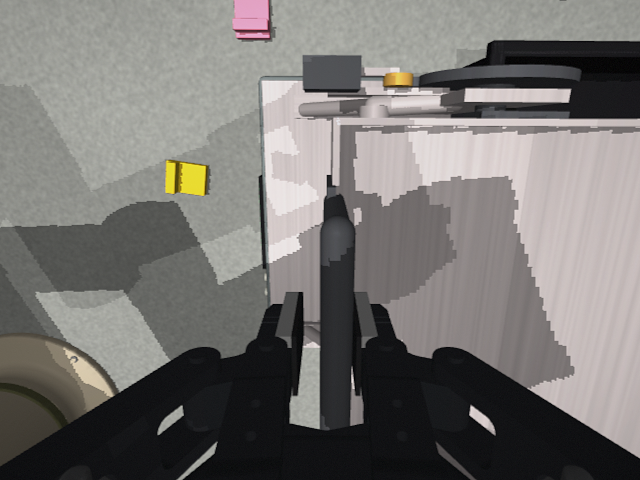

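The skip is home and pressed against its stop (5 N). I open, centre the fingers, rise, and go over the tote to check.

Request:
carry_out(targets=[[[0.65,2,0,0,0,0,0],[0.65,3,0,0,0,0,0],[0.65,3,0,0,0,0,0],[0.65,3,0,8,0,0,0],[0.65,3,0,20,0,0,0],[0.65,3,0,45,0,0,0],[0.65,3,0,80,0,0,0],[0.65,3,0,120,0,0,0],[0.65,40,0,130,0,0,0],[0.65,80,0,130,0,0,0],[0.65,120,-20,130,0,0,0],[0.65,160,-50,130,0,0,0],[0.65,190,-80,130,0,0,0],[0.65,210,-110,130,0,0,0],[0.65,210,-130,130,0,0,0],[0.65,210,-130,130,0,0,0],[0.65,210,-130,130,0,0,0]]])

```text
time_s: 20.15
position: [0.6221, 0.1317, 0.4479]
tool_rot: [[-0.076, -0.0, 0.997], [-0.997, 0.0, -0.076], [-0.0, -1.0, -0.0]]
ft_force: [0.2, 0.3, 0.8]
grip_width: 0.0297
```

```bash
python3 - <<'E'
from h import *
d=snap('wrist','w15.png');snap('scene','s6.png');snap('top','t6.png');o=env.observe();print(o['position'],o['ft_force'])
w=cv2.imread('pics/w15.png').astype(float); cv2.imwrite('pics/w15b.png',np.clip((w/255)**.5*255*1.2,0,255).astype(np.uint8))
E
```

```text
[0.62117286 0.13391157 0.44858565] [-0.59596033  0.76348472  0.52855644]
```

View pics/w15b.png

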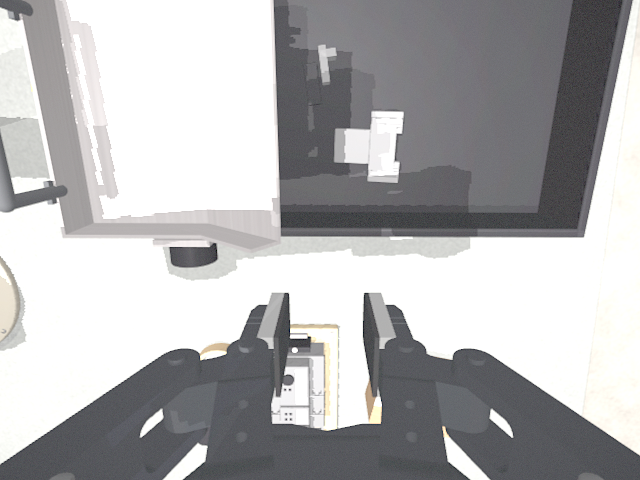

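View pics/s6.png

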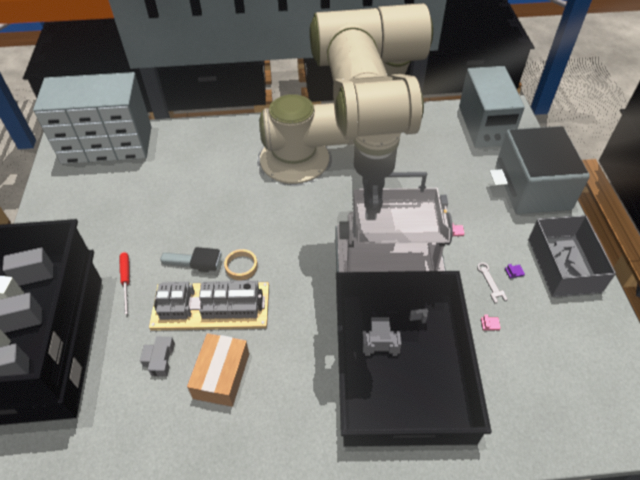

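The skip is empty and upright. The module and clamp lie in the tote at wrist (385,147) and (325,65), with a dark bar beside the clamp at (317,90). Last check: enlarge the strip area and compare the skip pixels with the start.

```bash
python3 - <<'E'
from h import *
def enh(f,x0,y0,x1,y1,g=.4):
    w=cv2.imread('pics/'+f)[y0:y1,x0:x1].astype(float); w=np.clip((w/255)**g*255*1.05,0,255)
    w=np.clip((w-60)*1.6,0,255).astype(np.uint8); return cv2.resize(w,(390,390*(y1-y0)//(x1-x0)),interpolation=cv2.INTER_CUBIC)
a=enh('w15.png',280,20,440,200); b=enh('s6.png',340,150,460,285)
h=min(a.shape[0],b.shape[0]); cv2.imwrite('pics/c10.png',np.hstack([a[:h],b[:h]]))
d0,d1=ld('scene0')['img'].astype(int),ld('s6')['img'].astype(int)
df=np.abs(d0-d1).max(2); print('bar/wall region diff',[ (n,int((df[s]>60).sum())) for n,s in(('bar',np.s_[168:190,385:432]),('lip',np.s_[225:250,345:455]),('bystanders carton',np.s_[330:410,185:250]),('rest rack side',np.s_[245:280,155:265]),('lying+driver',np.s_[250:380,110:175]),('wrench',np.s_[255:310,470:515]))])
d=ld('w15')
for n,p,z in(('module',(385,147),.03),('clamp',(325,65),.03),('strip?',(317,92),.02)): print(n,onz(d,*p,z))
E
```

```text
bar/wall region diff [('bar', 59), ('lip', 433), ('bystanders carton', 0), ('rest rack side', 0), ('lying+driver', 0), ('wrench', 0)]
module [0.70642104 0.17164963 0.03      ]
clamp [0.63249756 0.28071285 0.03      ]
strip? [0.61928591 0.24982909 0.02      ]
```

View pics/c10.png

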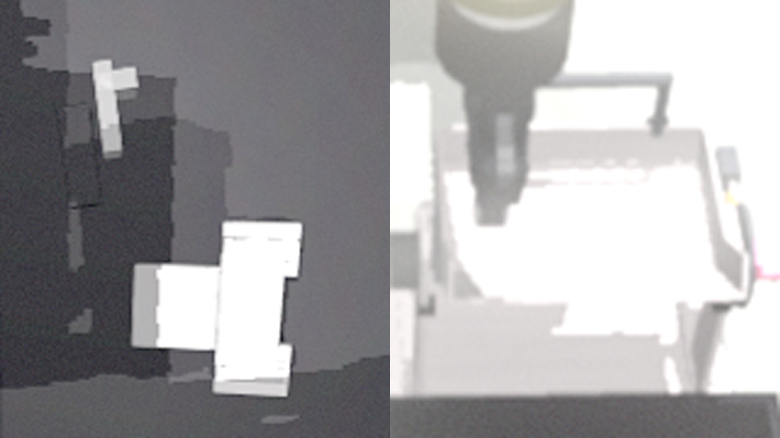

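The strip shows as a dark 52 mm outline beside the clamp, all three pieces are well inside the tote, and the skip is empty with the bar in its starting place. I hand the job in.

```bash
python3 - <<'E'
from h import *
o=env.observe();print(o['time_s'],o['ft_force'],abs(o['qvel']).max()); print(env.close_job())
E
```

```text
20.3 [-0.59596033  0.76348472  0.52855644] 0.35453102012819304
the job is handed in; nothing more can be done
None
```

I drew the tall module straight up out of the row from the y = -36 place. I stood it in the free half of the skip, tipped the skip over its catch, and eased it back home at about 0.3 rad/s over the catch. I handed the job in at 20.3 s; no verdict was reported.

**Scrap:** My last pictures showed all three pieces inside the tote, at about these positions:

| Piece | x (m) | y (m) |
|---|---|---|
| Tall module | 0.71 | 0.17 |
| Rail clamp | 0.63 | 0.28 |
| Terminal strip | 0.62 | 0.25 |

The strip is the least certain of these: black on black, it showed only as an outline of about the right size in a brightened picture.

**Skip:** It was empty and the bar was back where it started, within about 1 mm. I judged this from where the fingers touched the bar, since I could not read the joint angle.

**Rest of the bench:** The scene camera showed no change around the bystanders, and the neighbouring modules stood in place after the pull. A pixel comparison at the skip's lip did differ (433 pixels). I put that down to shadows and did not check it further. At hand-in the gripper was clear of everything, with under 1 N on the wrist.

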